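Shut the toaster oven and switch it on

TASK

The tart is in the toaster oven: push its drop-down door fully shut with the fingertips, and only then push the toggle lever on the oven's side, gently, past its centre so that it snaps over to the on position, towards the oven's back. Do it all by pushing, pick nothing up, leave the other things on the counter standing where they are, and finish clear of everything.

Things in the scene. Friction and masses are not known exactly. Their poses are not given: they have to be found in the camera images.
- oven: Toaster oven, brushed steel, fixed to the counter: 250 deep (x) x 360 wide (y) x 200 mm high. Origin at the centre of its underside, on the counter; its x points from the door to the back, y to its left as seen by someone facing the door, z up. The front face is at x = -125 mm, the right side face at y = -180 mm. Three knobs stand 16 mm out of the front in a column at y = -132 mm. It stands at any of a range of positions and yaws, door roughly towards the robot.
- oven_door (a joint): Angle of the glass door of the oven, hinged along its lower edge (hinge axis in oven frame at x = -125, z = 27 mm, parallel to y). 0 = shut; grows as the top tips out towards the robot; starts 0.25 to 0.5 rad open. Stiff hinge: the door stays where it is left; about 3 to 6 N at the handle moves it. The door is 250 wide, 157 high, 16 mm thick, its middle at oven y = +45 mm.
- handle (a point): Middle of the door's horizontal black bar handle, 200 mm long parallel to the oven's y, 14 mm thick, 50 mm out from the hinge axis plane and 138 mm from the hinge axis up along the door (34 mm clear of the door's face, about 19 mm below its top edge). Shut, it is at oven x = -175, y = 45, z = 165 mm. The frame turns with the door.
- toggle (a joint): Angle of the steel toggle lever on the oven's right side. It swings level about a vertical axis at oven x = -85, y = -180, z = 168 mm. 0 = off, leaning 0.4 rad towards the door; 0.8 = on, leaning 0.4 rad towards the back; sticking straight out of the side at 0.4. An over-centre mechanism inside snaps it to whichever end is nearer: pushed past 0.4 it goes over by itself. About 3 to 5 N at the tip moves it off its end.
- toggle_tip (a point): Centre of the round end of the toggle lever, 42 mm from its pivot; the lever is a bar 7 mm thick, 11 mm thick over its last 20 mm. Off, it is at oven x = -101, y = -219, z = 168 mm; on, at x = -69, y = -219 mm. The frame turns with the lever.
- pepper_mill: Stainless flask-shaped pepper mill, 54 mm across, 168 mm high, standing loose. Origin at the centre of its underside, z up. To be left alone.
- butter_crock: Round glass butter crock with lid, 98 mm across, 89 mm high, loose. Origin at the centre of its underside, z up. To be left alone.
- tart_tin: Empty aluminium tart tin, 108 mm across, 24 mm high, loose. Origin at the centre of its underside. To be left alone.
- bowl: Hard silicone collapsible bowl with stepped wall, 160 mm across, 62 mm high, loose. Origin at the centre of its underside. To be left alone.
- mug: White ceramic mug, 80 mm across plus handle, 90 mm high, loose. Origin at the centre of its underside. To be left alone.
- canister: White ceramic canister with wooden lid, 80 mm across, 130 mm high, loose, on the oven's left. Origin at the centre of its underside. To be left alone.

How it is judged:
On the way, in this order (a step that is already met when the one before it is completed fails the run):
1. the oven door is pushed shut while the switch is still off (value of joint oven_door below 0.05 rad and value of joint toggle below 0.4 rad), for 0.2 s.
2. with the door shut, the toggle has snapped over to on (value of joint oven_door below 0.05 rad and value of joint toggle above 0.72 rad), for 0.2 s.
At the end, for the whole second after the job is handed in: The door is shut to within 0.05 rad (7 mm at the handle), the toggle rests at its on end (over 0.72 of 0.8 rad), and none of the six loose things is more than 20 mm from where it stood (all of step 2 and velocity of joint toggle below 0.1 rad/s and distance of each of pepper_mill, butter_crock, tart_tin, bowl, mug, canister from where it was at the start of the episode below 0.02 m); the robot touches nothing.
It fails at once if a bystander is lifted, carried, knocked over or shifted more than 20 mm (distance of any of pepper_mill, butter_crock, tart_tin, bowl, mug, canister from where it was at the start of the episode above 0.02 m or angle between any of pepper_mill, butter_crock, tart_tin, bowl, mug, canister's own z axis and vertical above 0.4 rad).
It fails at once if the toggle lever is squeezed or forced with more than 40 N (contact force between the fingers and toggle above 40 N).
It fails at once if the toggle is switched on while the door is open (value of joint oven_door above 0.08 rad and value of joint toggle above 0.5 rad).
It also fails if it takes over 48 s, if anything falls off the work surface, if the arm or the gripper's body presses on something with over 40 N, if the wrist force passes 120 N, or if a joint passes its speed limit or range.

ROBOT

A 6-joint arm with a two-finger parallel gripper is mounted at the origin on the work surface. World frame = base frame: x ahead of the robot, y to its left, z up, the work surface at z = 0. Lengths are in m, angles in rad, forces in N, time in s.
With the tool pointing down it reaches from about 0.225 to 0.875 m from the base axis. Payload 3.4 kg.
Tool frame: the origin (TCP) lies at the very end of the fingers, on their centre line; the grasp point (between the pads) lies 19 mm behind it; x points along the fingers, y is the direction in which the jaws open and shut, and the axes are right-handed (so a half turn about x gives the same grasp; the last joint's range is limited). The gripper opens to 85 mm and grips with 20 to 120 N. Pads are 22 mm wide; open, the fingers measure 114 mm over their backs; the gripper's body (76 mm by 85 mm) begins 54 mm behind the grasp point. The pads swing forward as they close: fully open they stand 13 mm farther back than shut.
Start: joints at [1.074, 0.276, 1.505, -0, 1.361, -0.121], TCP at [0.211, 0.535, 0.231] pointing down, gripper open.
Joint ranges: [-2.89, 2.89], [-0.75, 2.08], [0.22, 2.7], [-1.18, 4.32], [0.11, 2.71], [-2.7, 2.7]. Speed limits (rad/s): [2.57, 2.57, 3.14, 3.14, 3.14, 3.14].

INTERFACE

Orientations are given as a rotation vector (axis times angle).
In Python, from bench import arm gives the robot as it stands. The module is installed in compiled form; this text tells all that it offers.
- The arm moves only by the tool carry_out, never from a script. Its argument "plan" is a list of rows, each an object with "dp": the shift along the tool's x, y, z each as a share of 100 cm, from -1 to 1, a list of three; "twist": the turn about the tool's x as a share of 180 degrees, from -1 to 1; "hand": the closure, from 0 (fully open) to 1 (shut). A call has 1 to 12 rows; each row shifts and turns the commanded pose from where the row before left it, along the tool's axes as they then stand; what a row does not reach is not made up. A row lasts 1/12 s, in which the tool goes at most 41.7 mm and 7.16 degrees, less where a joint would pass 70% of its speed; a pose out of reach is approached as far as the arm can. A call with a number of a shift or a turn outside -1 to 1 is refused whole. A call with a gripper value outside its range is refused whole. The fingers move at their own pace and stop on an object; "force" is the grip in N (left out, the last holds). Time passes only in rows, so rows that do not move let the fingers close. It gives the time, the measured TCP pose, the force and the opening at its end, in the units of the state.
- arm.observe(): the state, without advancing time (a new reading comes with each control period).
- arm.capture(name): name is "scene" or "side" or "wrist"; returns a dict with "image" (420x560x3 uint8, red, green, blue), "intrinsics" (3x3 intrinsics, pixels), "dist_coeffs" ([k1, k2, p1, p2, k3] as OpenCV has them; the pictures are not rectified), "R" (3x3) and "t" (3): a world point X has camera coordinates R X + t; the wrist camera has in their place "hand_eye" (4x4, takes a point from camera to tool coordinates, whose origin is the TCP and whose axes are the tool frame's). Camera axes: x right, y down, z forward; pixel columns grow to the right and rows downward; lengths in m; the calibration is good to about 2 mm. A picture is of the moment at which its call begins: read the wrist's pose just before it. There is no depth.
- arm.finish_job(): hands the job in, once; it reports no verdict.
The state is a dict: "t": time; "q": joint angles; "joint_vel": joint speeds; "joint_efforts": joint torques, N m; "tcp_pos": TCP position; "tcp_rot": TCP orientation; "ft_force": force on the tool from outside, world axes, zero at the start; "ft_torque": the same for the moment, N m; "opening": finger opening in m.
Only numpy, scipy, OpenCV 4.12 (cv2) and the standard library are available. Lean on these libraries where they do the work, as an engineer would, in place of code of your own. Each camera call takes 0.05 s, during which the arm holds its last target.

## Working session

There is one attempt and no reset: what is moved stays moved. The work goes in short steps, Python scripts to look and compute and a tool call to move; the robot and the scene stay as the last step left them, time stands still between calls to the robot, and variables do not carry over. Pictures are saved under pics/ and viewed, and the job is handed in when it is done.

Besides the shell and the picture viewer there is one more tool, called after "Emit:" as name(argument=value, ...), one argument or row to a line, values as JSON. carry_out: Moves the arm, as the interface text tells. Shift numbers are shares of 100 cm and turn numbers shares of 180 degrees, none past 1 either way. Its arguments: {"type":"object","properties":{"plan":{"type":"array"},"force":{"type":"number"}},"required":["plan"]}

```bash
mkdir -p pics; ls; python3 - <<'E'
from bench import arm
import cv2,pickle
s=arm.observe(); print(s)
d={}
for n in("scene","side","wrist"):
    c=arm.capture(n); d[n]=c
    cv2.imwrite(f"pics/{n}0.png",c["image"][:,:,::-1])
    print(n,{k:v for k,v in c.items() if k!="image"})
d['state']=s
pickle.dump(d,open("c0.pkl","wb"))
E
```

```text
pics
{'t': 0.0, 'q': array([ 1.07397236e+00,  2.76609900e-01,  1.50617909e+00, -1.90757509e-05,
        1.36066777e+00, -1.20983443e-01]), 'joint_vel': array([ 0.00029611, -0.00156367,  0.00189882, -0.00079524,  0.00256547,
        0.00108122]), 'joint_efforts': array([-1.80532192e-03, -4.16776049e+01, -2.45813155e+01, -2.38882112e-04,
        1.09700594e-02, -4.75814758e-06]), 'tcp_pos': array([0.21079967, 0.53438559, 0.23041289]), 'tcp_rot': array([ 0.29348298,  1.55115911, -0.29629518]), 'ft_force': array([ 0.74959468,  0.22736665, -0.13283188]), 'ft_torque': array([ 0.02091277, -0.04148115,  0.01105618]), 'opening': 0.08513121086204488}
scene {'intrinsics': array([[531.26226995,   0.        , 274.47410253],
       [  0.        , 531.26226995, 215.07635126],
       [  0.        ,   0.        ,   1.        ]]), 'dist_coeffs': array([-0.13441115,  0.        ,  0.        ,  0.        ,  0.        ]), 'R': array([[ 0.36340808, -0.93157841, -0.00980994],
       [-0.81295927, -0.31195689, -0.49171142],
       [ 0.45500746,  0.18666699, -0.87070296]]), 't': array([-0.24974234,  0.5286373
[... 404 characters left out ...]
 0.39143015, -0.6331299 ]]), 't': array([-0.31453928,  0.41351927,  0.92483703])}
wrist {'intrinsics': array([[335.01833255,   0.        , 278.95474479],
       [  0.        , 335.01833255, 205.02017001],
       [  0.        ,   0.        ,   1.        ]]), 'dist_coeffs': array([-0.07294583,  0.        ,  0.        ,  0.        ,  0.        ]), 'hand_eye': array([[ 5.74291184e-04, -2.82072005e-01,  9.59393065e-01,
        -1.43167063e-01],
       [ 9.99999153e-01,  1.28241440e-03, -2.21554130e-04,
        -5.24236326e-05],
       [-1.16784526e-03,  9.59392380e-01,  2.82072503e-01,
        -7.06415125e-02],
       [ 0.00000000e+00,  0.00000000e+00,  0.00000000e+00,
         1.00000000e+00]])}
```

View pics/scene0.png

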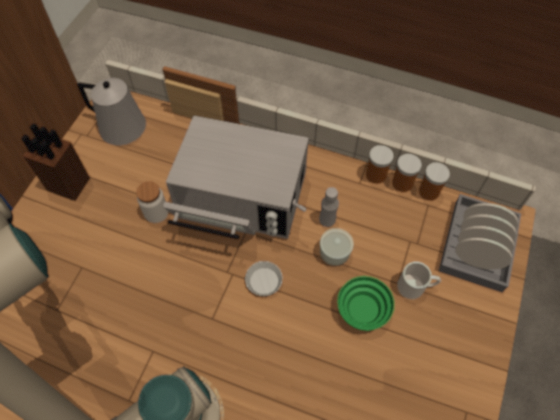

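View pics/side0.png

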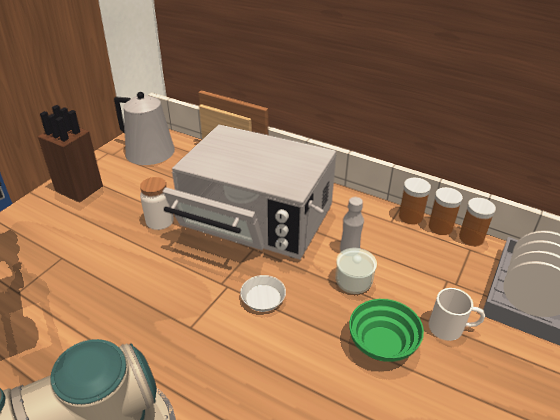

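View pics/wrist0.png

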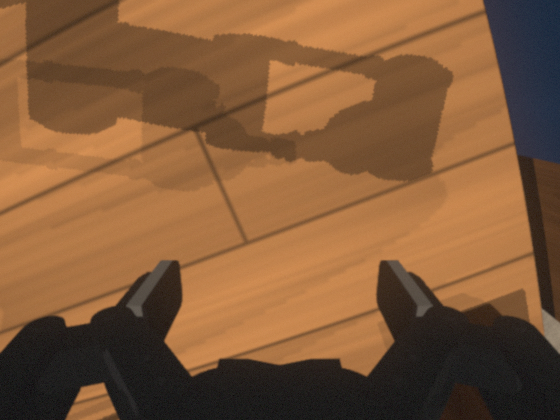

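```bash
python3 - <<'E'
import pickle,cv2
d=pickle.load(open("c0.pkl","rb"))
a=d["scene"]["image"][105:285,130:360,::-1]; cv2.imwrite("pics/sc_z.png",cv2.resize(a,None,fx=3.4,fy=3.3,interpolation=cv2.INTER_CUBIC)[:600,:800])
a=d["side"]["image"][120:290,160:380,::-1]; cv2.imwrite("pics/si_z.png",cv2.resize(a,None,fx=3.5,fy=3.5,interpolation=cv2.INTER_CUBIC)[:600,:800])
E
```

```text
(no output)
```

View pics/sc_z.png

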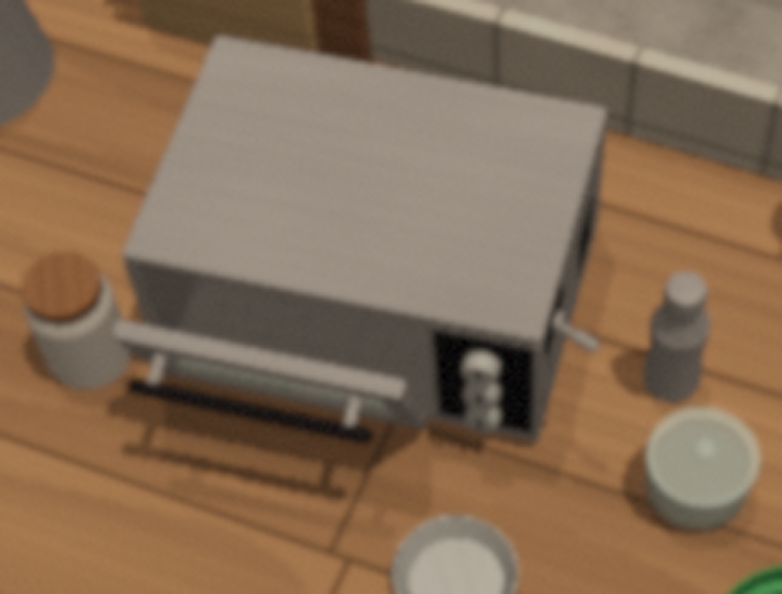

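View pics/si_z.png

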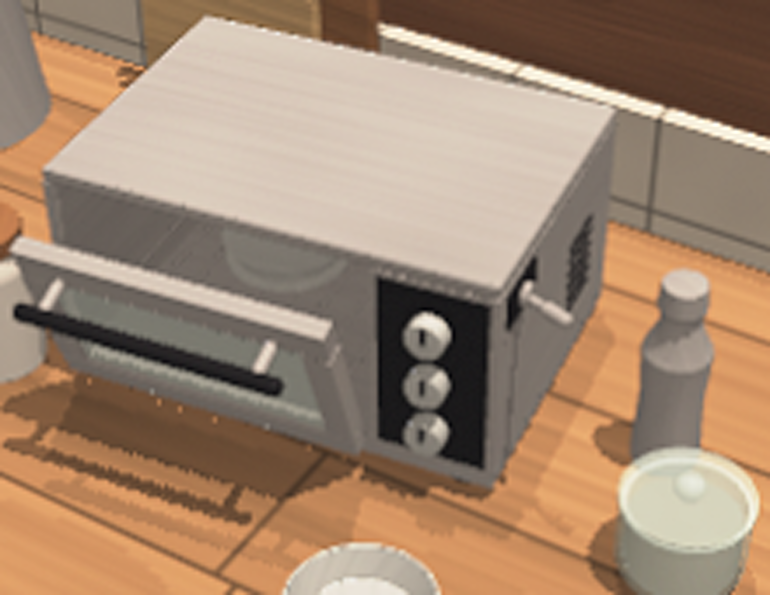

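```bash
cat > h.py <<'E'
import numpy as np,cv2,pickle
def ray(c,px):
    u=cv2.undistortPoints(np.array([[px]],float),c["intrinsics"],c["dist_coeffs"])[0,0]
    d=c["R"].T@np.array([u[0],u[1],1.]); o=-c["R"].T@c["t"]; return o,d/np.linalg.norm(d)
def onz(c,px,z):
    o,d=ray(c,px); return o+d*(z-o[2])/d[2]
def tri(c1,p1,c2,p2):
    o1,d1=ray(c1,p1);o2,d2=ray(c2,p2)
    s=np.linalg.lstsq(np.c_[d1,-d2],o2-o1,rcond=None)[0]
    a=o1+s[0]*d1;b=o2+s[1]*d2
    return (a+b)/2,np.linalg.norm(a-b)
def proj(c,X):
    return cv2.projectPoints(np.array(X,float).reshape(-1,1,3),cv2.Rodrigues(c["R"])[0],c["t"],c["intrinsics"],c["dist_coeffs"])[0][:,0]
def S(x,y): return (130+x/3.4,105+y/3.3)
def D(x,y): return (160+x/3.5,120+y/3.5)
E
python3 - <<'E'
from h import *
d=pickle.load(open("c0.pkl","rb")); sc,si=d["scene"],d["side"]
cs=[(127,258),(216,38),(606,110),(537,342)]; cd=[(45,175),(206,17),(614,113),(497,303)]
loc=np.array([(-.125,.18),(.125,.18),(.125,-.18),(-.125,-.18)])
P=[]
for a,b in zip(cs,cd):
    A=onz(sc,S(*a),.2);B=onz(si,D(*b),.2);T=tri(sc,S(*a),si,D(*b)); print(A.round(4),B.round(4),T[0].round(4),T[1].round(4)); P.append((A+B)[:2]/2)
P=np.array(P); m=P.mean(0); H=(loc).T@(P-m); yaw=np.arctan2(H[0,1]-H[1,0],H[0,0]+H[1,1])
R=np.array([[np.cos(yaw),-np.sin(yaw)],[np.sin(yaw),np.cos(yaw)]])
print("oven",m,yaw,np.degrees(yaw)); print("res mm",((P-m)-loc@R.T)*1000)
W2O=lambda X:np.r_[R.T@(X[:2]-m),X[2]]
for n,a,b in[("handleR",(370,435),(280,386)),("handleL",(133,386),(18,312)),("tip",(594,344),(568,317)),("base",(562,321),(525,291)),("milltop",(687,287),(685,283)),
 ("doorTR",(404,390),(330,334))]:
    T,e=tri(sc,S(*a),si,D(*b)); print(n,T.round(4),round(e,4),"oven",W2O(T).round(4))
np.savez("oven.npz",m=m,yaw=yaw,R=R)
# objects
for n,a,b,z in [("mill",(687,287),(685,283),.165),("crock lid rim",(700,455),(688,497),.08)]:
    A=onz(sc,S(*a),z);B=onz(si,D(*b),z);print(n,A.round(3),B.round(3),W2O(A).round(3),W2O(B).round(3))
for n,px,z in[("tin",(264,278),.024),("bowl",(366,303),.062),("mug",(415,275),.09),("canister",(149,192),.13)]:
    A=onz(sc,px,z);print(n,A.round(3),W2O(A).round(3))
E
```

```text
[0.5386 0.2644 0.2   ] [0.5311 0.2588 0.2   ] [0.5436 0.2701 0.189 ] 0.0016
[0.7839 0.3008 0.2   ] [0.7795 0.2951 0.2   ] [0.7897 0.304  0.1925] 0.0014
[ 0.8286 -0.0539  0.2   ] [ 0.8175 -0.0584  0.2   ] [ 0.8384 -0.0504  0.1863] 0.0014
[ 0.5824 -0.0823  0.2   ] [ 0.5669 -0.0929  0.2   ] [ 0.5974 -0.0772  0.1729] 0.0004
oven [0.67855844 0.10394069] 0.12188527168924576 6.9835116525991605
res mm [[ 2.21331892 -5.80120836]
 [ 0.9528622   0.15603942]
 [-1.45636074  3.34584013]
 [-1.70982038  2.29932881]]
handleR [0.4829 0.0248 0.1383] 0.0006 oven [-0.2038 -0.0548  0.1383]
handleL [0.4546 0.2292 0.1379] 0.001 oven [-0.2071  0.1516  0.1379]
tip [ 0.6172 -0.1208  0.1649] 0.0019 oven [-0.0882 -0.2156  0.1649]
base [ 0.625  -0.0868  0.169 ] 0.0039 oven [-0.0764 -0.1828  0.169 ]
milltop [ 0.7017 -0.1726  0.1589] 0.0008 oven [-0.0107 -0.2773  0.1589]
doorTR [0.5207 0.0087 0.1635] 0.0011 oven [-0.1682 -0.0753  0.1635]
mill [ 0.698 -0.174  0.165] [ 0.694 -0.175  0.165] [-0.014 -0.278  0.165] [-0.019 -0.279  0.165]
crock lid rim [ 0.591 -0.228  0.08 ] [ 0.583 -0.235  0.08 ] [-0.127 -0.319  0.08 ] [-0.136 -0.325  0.08 ]
tin [ 0.437 -0.065  0.024] [-0.261 -0.139  0.024]
bowl [ 0.454 -0.363  0.062] [-0.28  -0.436  0.062]
mug [ 0.57  -0.467  0.09 ] [-0.177 -0.554  0.09 ]
canister [0.527 0.335 0.13 ] [-0.122  0.247  0.13 ]
```

```bash
python3 - <<'E'
from h import *
from scipy.spatial.transform import Rotation as Ro
d=pickle.load(open("c0.pkl","rb")); sc,si=d["scene"],d["side"]
o=np.load("oven.npz");m=o["m"];R=o["R"]
print(Ro.from_rotvec(d["state"]["tcp_rot"]).as_matrix().round(3))
L=np.array([(-.125,.18,.2),(.125,.18,.2),(.125,-.18,.2),(-.125,-.18,.2),(-.125,-.18,0),(.125,-.18,0),(-.101,-.219,.168),(-.085,-.18,.168),(-.141,-.132,.05),(-.141,-.132,.1),(-.125,.17,.027),(-.125,-.08,.027)])
W=np.c_[L[:,:2]@R.T+m,L[:,2]]
for n,c,off,f in(("scene",sc,(130,105),(3.4,3.3)),("side",si,(160,120),(3.5,3.5))):
    im=cv2.imread("pics/"+("sc_z" if n=="scene" else "si_z")+".png")
    for i,p in enumerate(proj(c,W)):
        q=((p+.5-off)*f-.5).astype(int); cv2.drawMarker(im,tuple(map(int,q)),(0,0,255),0,14,1); cv2.putText(im,str(i),(int(q[0])+6,int(q[1])-4),0,.5,(255,0,0),1)
    cv2.imwrite(f"pics/{n}_ov.png",im)
E
```

```text
[[-0.001  0.367  0.93 ]
 [-0.002  0.93  -0.367]
 [-1.    -0.002 -0.   ]]
```

View pics/scene_ov.png

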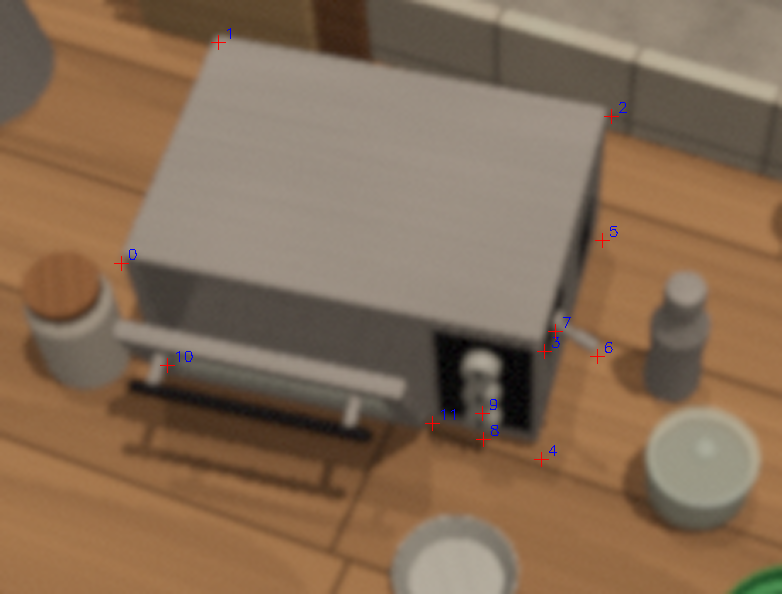

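View pics/side_ov.png

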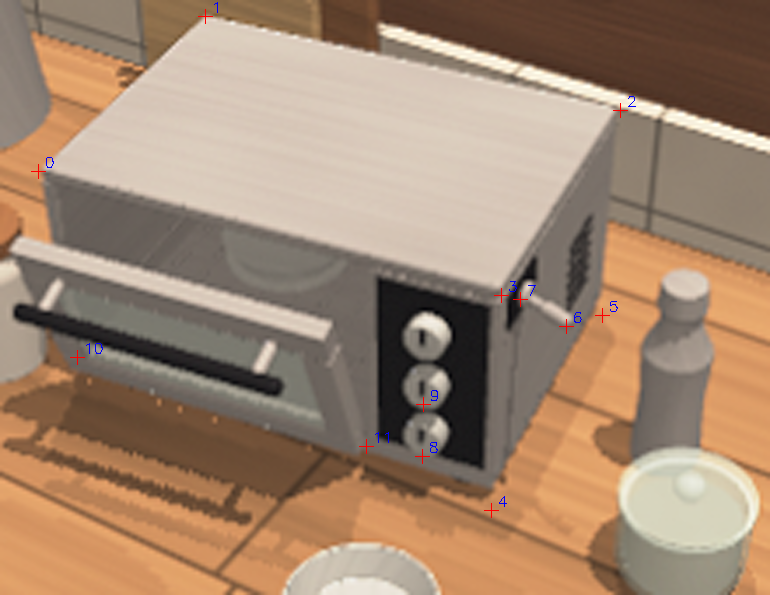

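Emit:
carry_out(
  plan=[
    {"dp":[-0.018,0,0],"twist":-0.0395,"hand":1},
    {"dp":[-0.018,0,0],"twist":-0.0395,"hand":1},
    {"dp":[-0.018,0,0],"twist":-0.0395,"hand":1},
    {"dp":[-0.018,0,0],"twist":-0.0395,"hand":1},
    {"dp":[0,-0.038,0.01],"twist":0,"hand":1},
    {"dp":[0,-0.038,0.01],"twist":0,"hand":1},
    {"dp":[0,-0.038,0.01],"twist":0,"hand":1},
    {"dp":[0,-0.038,0.01],"twist":0,"hand":1},
    {"dp":[0,-0.038,0.01],"twist":0,"hand":1},
    {"dp":[0,-0.038,0.01],"twist":0,"hand":1},
    {"dp":[0,-0.038,0.01],"twist":0,"hand":1},
    {"dp":[0,-0.038,0.01],"twist":0,"hand":1},
  ],
  force=30,
)

```text
t: 1.15
tcp_pos: [0.327, 0.2409, 0.3032]
tcp_rot: [-0.095, 1.568, 0.095]
ft_force: [0.8, 0.5, -0.1]
opening: -0.0002
```

Emit:
carry_out(
  plan=[
    {"dp":[0,-0.038,0.01],"twist":0,"hand":1},
    {"dp":[0,-0.038,0.01],"twist":0,"hand":1},
    {"dp":[0,-0.038,0.01],"twist":0,"hand":1},
    {"dp":[0,-0.038,0.01],"twist":0,"hand":1},
    {"dp":[0,0,0],"twist":0,"hand":1},
    {"dp":[0,0,0],"twist":0,"hand":1},
  ],
)

```text
t: 1.65
tcp_pos: [0.3855, 0.0948, 0.303]
tcp_rot: [-0.09, 1.57, 0.09]
ft_force: [-0.2, -0.2, -0.1]
opening: -0.0001
```

```bash
cat >> h.py <<'E'
from scipy.spatial.transform import Rotation as Ro
def snap(tag,names=("wrist",)):
    from bench import arm
    s=arm.observe(); T=np.eye(4); T[:3,:3]=Ro.from_rotvec(s["tcp_rot"]).as_matrix(); T[:3,3]=s["tcp_pos"]
    out={"state":s}
    for n in names:
        c=arm.capture(n)
        if n=="wrist":
            C=np.linalg.inv(T@c["hand_eye"]); c["R"]=C[:3,:3]; c["t"]=C[:3,3]
        out[n]=c; cv2.imwrite(f"pics/{n}_{tag}.png",c["image"][:,:,::-1])
    pickle.dump(out,open(f"{tag}.pkl","wb")); print(s["t"],s["tcp_pos"].round(4),T[:3,:3].round(3).tolist(),s["ft_force"].round(2),s["opening"])
    return out
E
python3 -c "
from h import *
snap('a',('wrist','side'))"
```

```text
1.65 [0.3855 0.0948 0.303 ] [[-0.001, -0.115, 0.993], [0.0, 0.993, 0.115], [-1.0, 0.0, -0.001]] [-0.24 -0.21 -0.06] -7.791422849403724e-05
```

View pics/wrist_a.png

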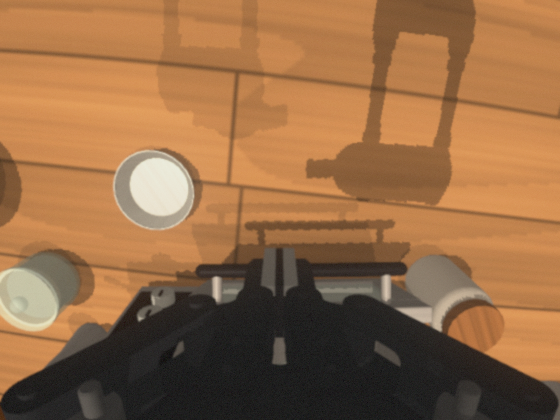

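View pics/side_a.png

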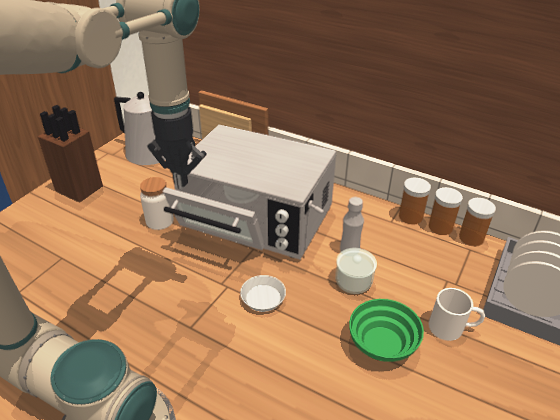

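```bash
python3 - <<'E'
from h import *
a=pickle.load(open("a.pkl","rb")); w=a["wrist"]; d=pickle.load(open("c0.pkl","rb")); sc,si=d["scene"],d["side"]
o=np.load("oven.npz");m=o["m"];R=o["R"]
O=lambda X:np.r_[R.T@(X[:2]-m),X[2]].round(4)
for n,p,ps,pd in[("R",(198,271),(370,435),(280,386)),("L",(406,268),(133,386),(18,312))]:
    for c,q in((w,p),(sc,S(*ps)),(si,D(*pd))):
        X=onz(c,q,.146); print(n,X.round(4),O(X))
    X,e=tri(w,p,sc,S(*ps)); print("tri",X.round(4),e,O(X)); X,e=tri(w,p,si,D(*pd)); print("tri",X.round(4),e,O(X))
im=w["image"][225:345,100:460,::-1]; cv2.imwrite("pics/wz.png",cv2.resize(im,None,fx=2.2,fy=2.2,interpolation=cv2.INTER_CUBIC))
X=onz(w,(153,187),.012);print("tin",X,O(X))
E
```

```text
R [0.4802 0.0239 0.146 ] [-0.2066 -0.0554  0.146 ]
R [0.4793 0.023  0.146 ] [-0.2076 -0.0561  0.146 ]
R [0.476  0.0194 0.146 ] [-0.2113 -0.0593  0.146 ]
tri [0.4805 0.0235 0.1445] 0.000980818743504333 [-0.2064 -0.0557  0.1445]
tri [0.4823 0.0231 0.1405] 0.0018169203011640558 [-0.2046 -0.0563  0.1405]
L [0.4532 0.2303 0.146 ] [-0.2083  0.1528  0.146 ]
L [0.4515 0.2255 0.146 ] [-0.2106  0.1482  0.146 ]
L [0.4469 0.2219 0.146 ] [-0.2156  0.1452  0.146 ]
tri [0.4193 0.1942 0.2208] 0.0009445599937817533 [-0.2463  0.1211  0.2208]
tri [0.4612 0.2378 0.1296] 0.0011449460446973847 [-0.1995  0.1593  0.1296]
tin [ 0.4362214  -0.07040593  0.012     ] [-0.2617 -0.1436  0.012 ]
```

View pics/wz.png

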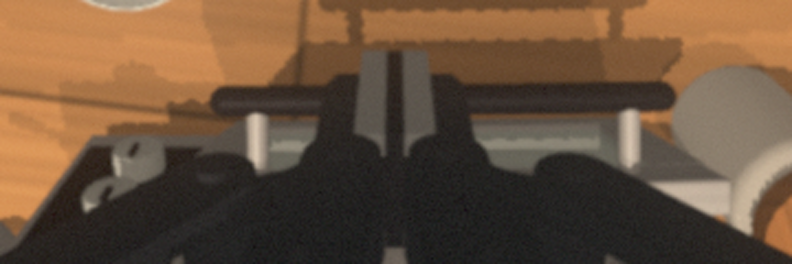

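Emit:
carry_out(
  plan=[
    {"dp":[0.028,0.01,0],"twist":0,"hand":1},
    {"dp":[0.028,0.01,0],"twist":0,"hand":1},
    {"dp":[0.028,0,0],"twist":0,"hand":1},
    {"dp":[0.028,0,0],"twist":0,"hand":1},
    {"dp":[0.028,0,0],"twist":0,"hand":1},
    {"dp":[0.028,0,0],"twist":0,"hand":1},
    {"dp":[0,0,0.01],"twist":0,"hand":1},
    {"dp":[0,0,0.015],"twist":0,"hand":1},
    {"dp":[0,0,0.015],"twist":0,"hand":1},
    {"dp":[0,0,0.01],"twist":0,"hand":1},
    {"dp":[0,0,0.005],"twist":0,"hand":1},
    {"dp":[0,0,0],"twist":0,"hand":1},
  ],
)

```text
t: 2.75
tcp_pos: [0.439, 0.1241, 0.1362]
tcp_rot: [-0.095, 1.567, 0.096]
ft_force: [-0.3, -0.2, 0.8]
opening: 0.0003
```

```bash
python3 -c "
from h import *
snap('b',('side','wrist'))"
```

```text
2.75 [0.439  0.1241 0.1362] [[0.002, -0.122, 0.993], [0.0, 0.993, 0.122], [-1.0, 0.0, 0.002]] [-0.27 -0.16  0.83] 0.00029447930688257046
```

View pics/side_b.png

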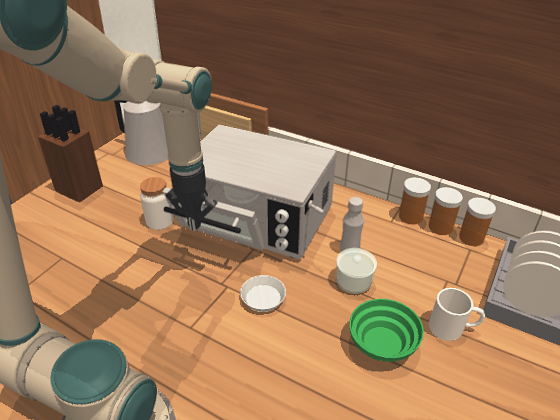

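View pics/wrist_b.png

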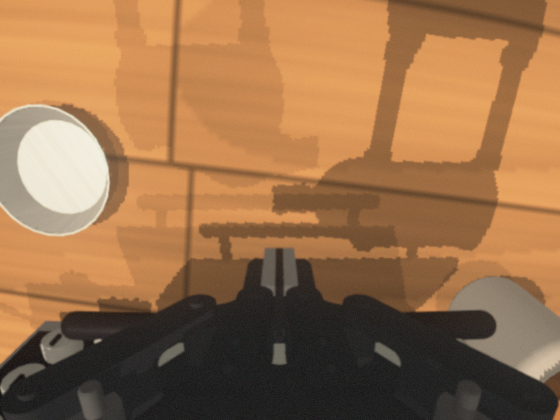

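Emit:
carry_out(
  plan=[
    {"dp":[0,0,0.005],"twist":0,"hand":1},
    {"dp":[0,0,0.005],"twist":0,"hand":1},
    {"dp":[0,0,0.005],"twist":0,"hand":1},
    {"dp":[0,0,0.005],"twist":0,"hand":1},
    {"dp":[0,0,0],"twist":0,"hand":1},
  ],
)

```text
t: 3.27
tcp_pos: [0.4522, 0.125, 0.1347]
tcp_rot: [-0.095, 1.58, 0.094]
ft_force: [-9.6, -1.8, 6.5]
opening: 0.0003
```

Emit:
carry_out(
  plan=[
    {"dp":[0,0,0.004],"twist":0,"hand":1},
    {"dp":[0,0,0.004],"twist":0,"hand":1},
    {"dp":[0,0,0.004],"twist":0,"hand":1},
    {"dp":[0,0,0.004],"twist":0,"hand":1},
    {"dp":[0,0,0],"twist":0,"hand":1},
  ],
)

```text
t: 3.68
tcp_pos: [0.4706, 0.1272, 0.1351]
tcp_rot: [-0.095, 1.575, 0.094]
ft_force: [-5.5, -0.8, 4.6]
opening: 0.0001
```

Emit:
carry_out(
  plan=[
    {"dp":[0,0,0.004],"twist":0,"hand":1},
    {"dp":[0,0,0.004],"twist":0,"hand":1},
    {"dp":[0,0,0.002],"twist":0,"hand":1},
    {"dp":[0,0,0],"twist":0,"hand":1},
  ],
)

```text
t: 4.02
tcp_pos: [0.4813, 0.1284, 0.1352]
tcp_rot: [-0.095, 1.573, 0.095]
ft_force: [-4.5, -0.3, 3.4]
opening: 0.0003
```

Emit:
carry_out(
  plan=[
    {"dp":[0,0,0.003],"twist":0,"hand":1},
    {"dp":[0,0,0.003],"twist":0,"hand":1},
    {"dp":[0,0,0],"twist":0,"hand":1},
  ],
)

```text
t: 4.27
tcp_pos: [0.4883, 0.1293, 0.1353]
tcp_rot: [-0.095, 1.57, 0.095]
ft_force: [-3.9, -0.5, 3.3]
opening: -0.0003
```

Emit:
carry_out(
  plan=[
    {"dp":[0,0,0.003],"twist":0,"hand":1},
    {"dp":[0,0,0.002],"twist":0,"hand":1},
    {"dp":[0,0,0],"twist":0,"hand":1},
  ],
)

```text
t: 4.52
tcp_pos: [0.4902, 0.1295, 0.1349]
tcp_rot: [-0.095, 1.577, 0.094]
ft_force: [-10.6, -1.8, 6.9]
opening: 0.0001
```

```bash
python3 - <<'E'
from h import *
o=snap('c',('side',))
a=o["side"]["image"][120:290,160:380,::-1]; cv2.imwrite("pics/c_z.png",cv2.resize(a,None,fx=3.5,fy=3.5,interpolation=cv2.INTER_CUBIC))
E
```

```text
4.5167 [0.4902 0.1295 0.1349] [[-0.008, -0.12, 0.993], [-0.001, 0.993, 0.12], [-1.0, -0.0, -0.008]] [-10.58  -1.75   6.95] 9.952791021001062e-05
```

View pics/c_z.png

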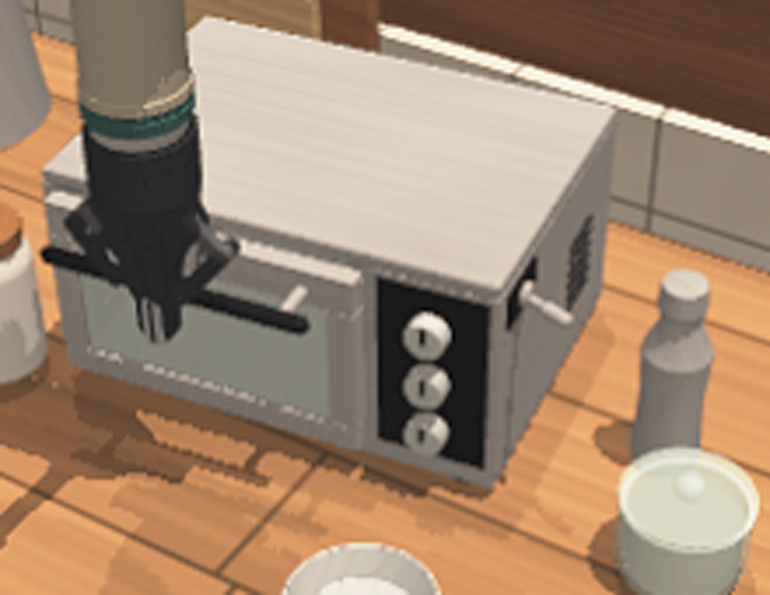

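Emit:
carry_out(
  plan=[
    {"dp":[0,0,0.002],"twist":0,"hand":1},
    {"dp":[0,0,0.002],"twist":0,"hand":1},
    {"dp":[0,0,0],"twist":0,"hand":1},
    {"dp":[0,0,0],"twist":0,"hand":1},
    {"dp":[0,0,0],"twist":0,"hand":1},
  ],
)

```text
t: 4.98
tcp_pos: [0.4901, 0.1295, 0.1347]
tcp_rot: [-0.096, 1.584, 0.094]
ft_force: [-16.9, -2.5, 12.0]
opening: 0.0001
```

Emit:
carry_out(
  plan=[
    {"dp":[0,0,-0.015],"twist":0,"hand":1},
    {"dp":[0,0,-0.02],"twist":0,"hand":1},
    {"dp":[0,0,-0.02],"twist":0,"hand":1},
    {"dp":[-0.035,0,0],"twist":0,"hand":1},
    {"dp":[-0.035,0,0],"twist":0,"hand":1},
    {"dp":[-0.035,0,0],"twist":0,"hand":1},
    {"dp":[-0.03,-0.02,0],"twist":0,"hand":1},
    {"dp":[0,-0.035,0.01],"twist":0,"hand":1},
    {"dp":[0,-0.035,0.014],"twist":0,"hand":1},
    {"dp":[0,-0.035,0.014],"twist":0,"hand":1},
    {"dp":[0,-0.035,0.014],"twist":0,"hand":1},
    {"dp":[0,-0.035,0.014],"twist":0,"hand":1},
  ],
)

```text
t: 5.98
tcp_pos: [0.5339, -0.0639, 0.2707]
tcp_rot: [-0.095, 1.566, 0.094]
ft_force: [0.8, 0.6, -0.3]
opening: -0.0001
```

Emit:
carry_out(
  plan=[
    {"dp":[0,-0.02,0.014],"twist":0,"hand":1},
    {"dp":[0,0,0],"twist":0,"hand":1},
    {"dp":[0,0,0],"twist":0,"hand":1},
    {"dp":[0,0,0],"twist":0,"hand":1},
  ],
)

```text
t: 6.32
tcp_pos: [0.5485, -0.0798, 0.27]
tcp_rot: [-0.094, 1.569, 0.095]
ft_force: [1.0, -0.4, 0.7]
opening: -0.0004
```

```bash
python3 - <<'E'
from h import *
o=snap('d',('side','wrist'))
a=o["side"]["image"][120:290,160:380,::-1]; cv2.imwrite("pics/d_z.png",cv2.resize(a,None,fx=3.5,fy=3.5,interpolation=cv2.INTER_CUBIC))
E
```

```text
6.3167 [ 0.5485 -0.0798  0.27  ] [[-0.0, -0.12, 0.993], [0.001, 0.993, 0.12], [-1.0, 0.001, 0.0]] [ 1.   -0.37  0.69] -0.00036472806667324373
```

View pics/d_z.png

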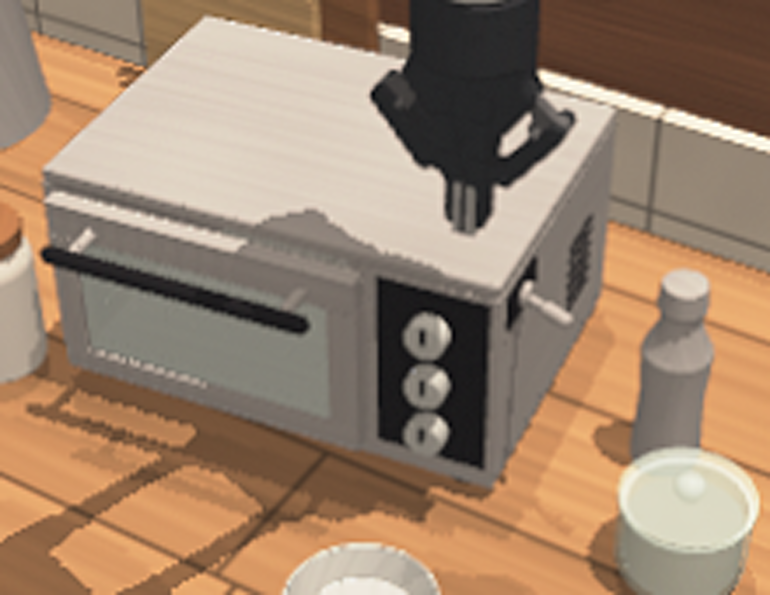

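View pics/wrist_d.png

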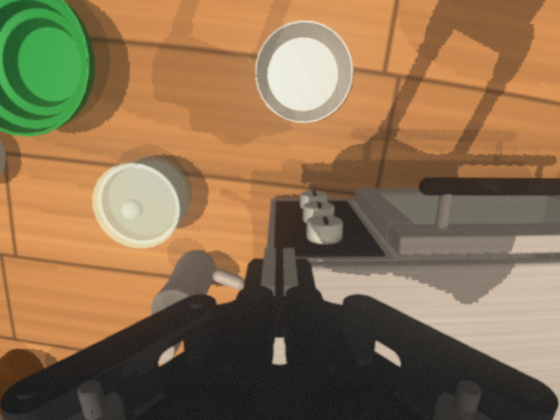

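```bash
python3 - <<'E'
from h import *
a=pickle.load(open("d.pkl","rb")); w=a["wrist"];si=a["side"]
ex=np.array([.993,.12]);ey=np.array([-.12,.993])
tcp=a["state"]["tcp_pos"]
def show(n,X):
    v=X[:2]-tcp[:2]; print(n,X.round(4),"tool z,y",(v@ex).round(4),(v@ey).round(4))
T=onz(w,(218,276),.168);show("tip wrist",T); show("tip side",onz(si,D(566,317),.168))
X,e=tri(w,(218,276),si,D(566,317));show("tri",X);print(e)
show("FR corner wrist",onz(w,(271,258),.2)); show("crock",onz(w,(139,208),.075)); show("mill top?",onz(w,(165,298),.168)); show("lever end outermost",onz(w,(213,275),.168))
im=w["image"][180:320,80:340,::-1]; cv2.imwrite("pics/wd_z.png",cv2.resize(im,None,fx=3,fy=3,interpolation=cv2.INTER_CUBIC))
E
```

```text
tip wrist [ 0.6159 -0.1224  0.168 ] tool z,y 0.0618 -0.0503
tip side [ 0.6136 -0.122   0.168 ] tool z,y 0.0596 -0.0497
tri [ 0.6155 -0.1219  0.1672] tool z,y 0.0615 -0.0498
0.0017585792094870966
FR corner wrist [ 0.5793 -0.0821  0.2   ] tool z,y 0.0303 -0.006
crock [ 0.5983 -0.225   0.075 ] tool z,y 0.032 -0.1502
mill top? [ 0.6426 -0.1657  0.168 ] tool z,y 0.0831 -0.0966
lever end outermost [ 0.6155 -0.1265  0.168 ] tool z,y 0.061 -0.0544
```

View pics/wd_z.png

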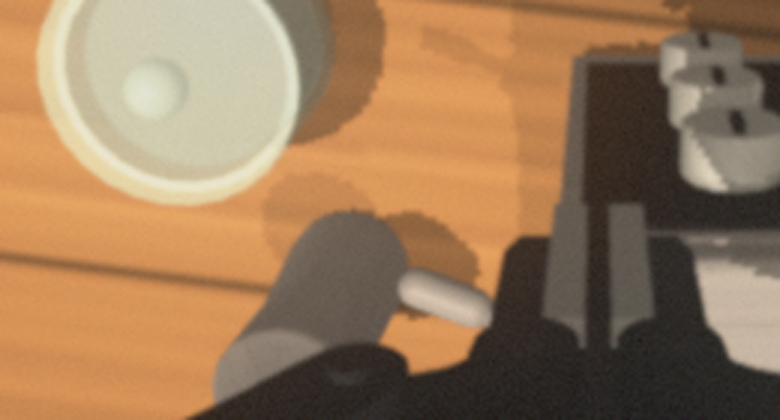

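Emit:
carry_out(
  plan=[
    {"dp":[0,-0.025,0.012],"twist":0,"hand":1},
    {"dp":[0,-0.025,0.013],"twist":0,"hand":1},
    {"dp":[0.03,0,0],"twist":0,"hand":1},
    {"dp":[0.03,0,0],"twist":0,"hand":1},
    {"dp":[0.03,0,0],"twist":0,"hand":1},
    {"dp":[0.02,0,0],"twist":0,"hand":1},
    {"dp":[0.008,0,0],"twist":0,"hand":1},
    {"dp":[0,0,0],"twist":0,"hand":1},
    {"dp":[0,0,0],"twist":0,"hand":1},
  ],
)

```text
t: 7.17
tcp_pos: [0.5797, -0.1261, 0.1532]
tcp_rot: [-0.096, 1.567, 0.095]
ft_force: [0.6, 0.6, 0.5]
opening: -0.0002
```

```bash
python3 - <<'E'
from h import *
o=snap('e',('side','wrist'))
a=o["side"]["image"][120:290,200:420,::-1]; cv2.imwrite("pics/e_z.png",cv2.resize(a,None,fx=3.5,fy=3.5,interpolation=cv2.INTER_CUBIC))
E
```

```text
7.1667 [ 0.5797 -0.1261  0.1532] [[0.001, -0.121, 0.993], [-0.0, 0.993, 0.121], [-1.0, -0.0, 0.001]] [0.58 0.57 0.47] -0.00021793062764056669
```

View pics/e_z.png

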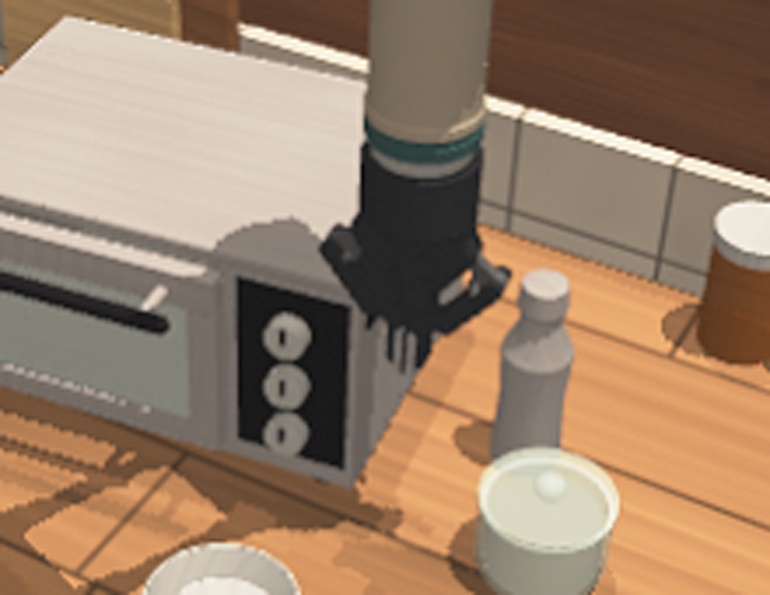

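Emit:
carry_out(
  plan=[
    {"dp":[0,0,0.006],"twist":0,"hand":1},
    {"dp":[0,0,0.004],"twist":0,"hand":1},
    {"dp":[0,0,0.003],"twist":0,"hand":1},
    {"dp":[0,0,0.003],"twist":0,"hand":1},
    {"dp":[0,0,0.002],"twist":0,"hand":1},
    {"dp":[0,0,0.002],"twist":0,"hand":1},
    {"dp":[0,0,0],"twist":0,"hand":1},
  ],
)

```text
t: 7.85
tcp_pos: [0.5982, -0.1244, 0.152]
tcp_rot: [-0.095, 1.572, 0.095]
ft_force: [-4.1, -0.8, 1.9]
opening: 0.0001
```

In contact with about 4 N on the lever; I'll continue slowly.

Emit:
carry_out(
  plan=[
    {"dp":[0,0,0.002],"twist":0,"hand":1},
    {"dp":[0,0,0.002],"twist":0,"hand":1},
    {"dp":[0,0,0.002],"twist":0,"hand":1},
    {"dp":[0,0,0.002],"twist":0,"hand":1},
    {"dp":[0,0,0],"twist":0,"hand":1},
  ],
)

```text
t: 8.27
tcp_pos: [0.6075, -0.1234, 0.1521]
tcp_rot: [-0.094, 1.568, 0.095]
ft_force: [-1.7, -0.5, -0.8]
opening: -0.0001
```

Emit:
carry_out(
  plan=[
    {"dp":[0,0,0.002],"twist":0,"hand":1},
    {"dp":[0,0,0.002],"twist":0,"hand":1},
    {"dp":[0,0,0.002],"twist":0,"hand":1},
    {"dp":[0,0,0],"twist":0,"hand":1},
  ],
)

```text
t: 8.6
tcp_pos: [0.6144, -0.122, 0.1525]
tcp_rot: [-0.094, 1.566, 0.095]
ft_force: [0.2, -0.0, 0.4]
opening: -0.0004
```

Emit:
carry_out(
  plan=[
    {"dp":[0,0,-0.015],"twist":0,"hand":1},
    {"dp":[0,0,-0.02],"twist":0,"hand":1},
    {"dp":[-0.03,0,0],"twist":0,"hand":1},
    {"dp":[-0.035,0,0],"twist":0,"hand":1},
    {"dp":[-0.035,0.02,0],"twist":0,"hand":1},
    {"dp":[-0.015,0.03,0],"twist":0,"hand":1},
    {"dp":[0,0,0],"twist":0,"hand":1},
    {"dp":[0,0,0],"twist":0,"hand":1},
    {"dp":[0,0,0],"twist":0,"hand":1},
  ],
)

```text
t: 9.35
tcp_pos: [0.5723, -0.0769, 0.2669]
tcp_rot: [-0.095, 1.569, 0.095]
ft_force: [-0.5, -0.3, -1.1]
opening: 0.0
```

```bash
python3 - <<'E'
from h import *
o=snap('f',('side','scene','wrist'))
a=o["side"]["image"][120:290,160:380,::-1]; cv2.imwrite("pics/f_z.png",cv2.resize(a,None,fx=3.5,fy=3.5,interpolation=cv2.INTER_CUBIC))
E
```

```text
9.35 [ 0.5723 -0.0769  0.2669] [[0.0, -0.121, 0.993], [-0.0, 0.993, 0.121], [-1.0, -0.0, -0.0]] [-0.47 -0.31 -1.09] 6.462587785578933e-06
```

View pics/f_z.png

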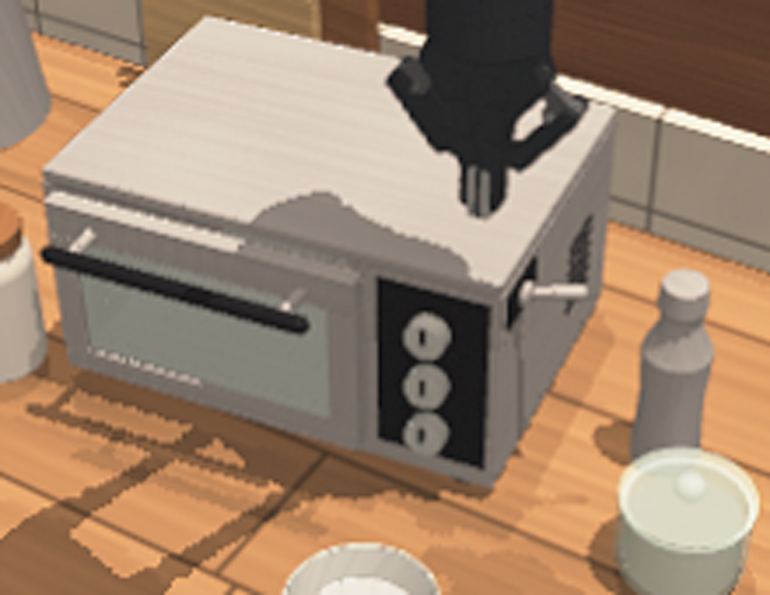

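View pics/wrist_f.png

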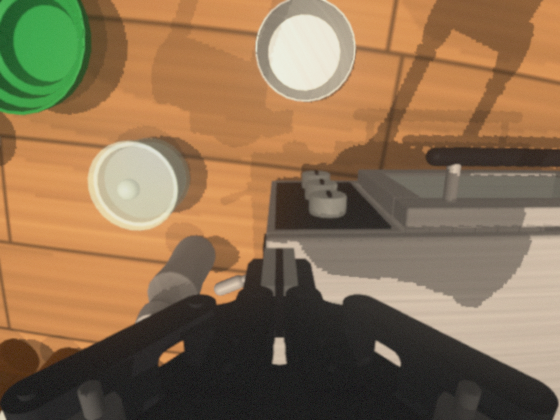

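View pics/scene_f.png

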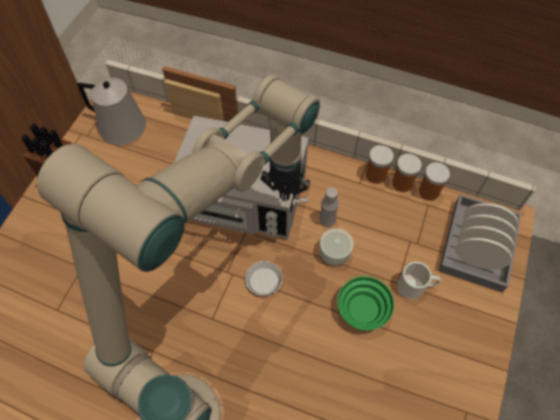

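```bash
python3 - <<'E'
from h import *
f=pickle.load(open("f.pkl","rb")); e=pickle.load(open("d.pkl","rb"))
A=onz(e["side"],D(566,317),.168);B=onz(f["side"],D(583,291),.168);print(A,B,B-A)
print(onz(f["wrist"],(221,287),.168)-onz(e["wrist"],(218,276),.168))
d=pickle.load(open("c0.pkl","rb"))
a,b=d["side"]["image"].astype(int),f["side"]["image"].astype(int)
for n,(u,v,w,h) in dict(mill=(338,195,32,60),crock=(334,248,44,44),tin=(238,275,50,38),bowl=(348,300,76,64),mug=(430,288,56,50),canister=(138,178,30,36)).items():
    print(n,np.abs(a-b)[v:v+h,u:u+w].mean().round(2))
E
```

```text
[ 0.61362547 -0.12195803  0.168     ] [ 0.64530433 -0.1191621   0.168     ] [0.03167886 0.00279593 0.        ]
[0.0318339  0.00645185 0.        ]
mill 5.01
crock 5.41
tin 6.17
bowl 3.78
mug 5.16
canister 10.66
```

Emit:
carry_out(
  plan=[
    {"dp":[-0.03,0,0],"twist":0,"hand":1},
    {"dp":[-0.03,0,-0.02],"twist":0,"hand":1},
    {"dp":[0,0,-0.035],"twist":0,"hand":1},
    {"dp":[0,0,-0.035],"twist":0,"hand":1},
    {"dp":[0,0,-0.02],"twist":0,"hand":1},
    {"dp":[0,0,0],"twist":0,"hand":1},
    {"dp":[0,0,0],"twist":0,"hand":1},
    {"dp":[0,0,0],"twist":0,"hand":1},
  ],
)

```text
t: 10.17
tcp_pos: [0.4639, -0.0908, 0.3269]
tcp_rot: [-0.094, 1.568, 0.094]
ft_force: [0.4, 0.4, -0.8]
opening: 0.0005
```

```bash
python3 - <<'E'
from h import *
g=snap('g',('side',)); d=pickle.load(open("c0.pkl","rb"))
a=d["side"]["image"][150:250,110:220,::-1];b=g["side"]["image"][150:250,110:220,::-1]
cv2.imwrite("pics/can.png",cv2.resize(np.hstack([a,b]),None,fx=3.5,fy=3.5))
for n,c in(("c0",d),("g",g)):
    h=cv2.cvtColor(c["side"]["image"],cv2.COLOR_RGB2HSV)[175:195,138:172]
    m=(h[...,1]>130)&(h[...,2]<185); y,x=np.nonzero(m); print(n,len(x),x.mean(),y.mean())
E
```

```text
10.1667 [ 0.4639 -0.0908  0.3269] [[0.0, -0.119, 0.993], [0.0, 0.993, 0.119], [-1.0, 0.0, 0.0]] [ 0.38  0.4  -0.82] 0.00046796601960105277
c0 131 15.34351145038168 13.587786259541986
g 111 17.34234234234234 14.72072072072072
```

View pics/can.png

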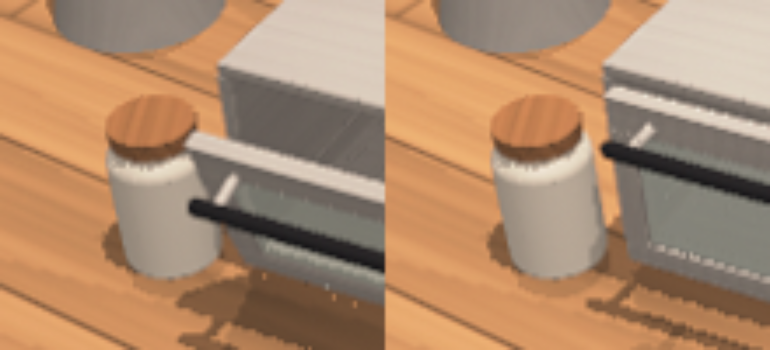

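View pics/side_g.png

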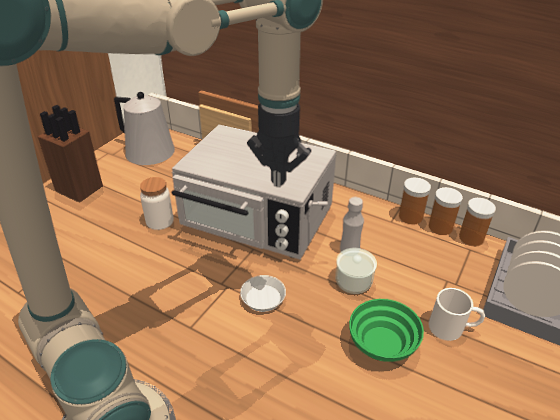

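The canister is where it was; the picture difference came from the door no longer covering part of it. The door is shut with the handle bar at (175,194) to (246,210), the lever is over at (325,203), and the arm is clear.

```bash
python3 -c "
from bench import arm
print(arm.finish_job())"
```

```text
the job is handed in; nothing more can be done
None
```

I shut the oven door, then snapped the toggle to on, and handed the job in at about 10 s with the arm clear. `finish_job` reports no verdict, so I can't confirm the score.

- **Door:** I pushed on the handle with closed fingertips. It moved at about 4–10 N until it hit the stop; the push force there rose to about 17 N with no further movement. Later pictures show it stayed shut.
- **Toggle:** I pushed the tip slowly. My force readings between steps were about 4 N at most, falling to zero as it snapped over. Before-and-after pictures show the tip moved 32 mm towards the back, which is the full throw from off to on.
- **Bystanders:** All six look unmoved in the side view. The before-and-after picture difference was larger at the canister, because the open door had been covering part of it at the start.
- **Disagreement:** My first oven position, from its top corners, was about 9 mm too close to the robot. Where the door stopped and how the toggle was measured both showed this. I aimed at the handle and toggle tip from direct sightings in the wrist and side pictures instead, and those agreed to about 2 mm on the toggle tip.

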